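Pull the stain bottle from a packed crate, clamp it in the mixer and start it

ROBOT

A 7-joint arm with a two-finger parallel gripper is mounted at the origin on the work surface. World frame = base frame: x ahead of the robot, y to its left, z up, the work surface at z = 0. Lengths are in mm, angles in rad, forces in N, time in s.
With the tool pointing down it reaches from about 400 to 750 mm from the base axis. Payload 19.5 kg.
Tool frame: the origin (TCP) lies midway between the tips of the shut fingers; the grasp point (between the pads) lies env.tcp_to_grasp behind it (env.tcp_to_grasp is the distance from the TCP to the grasp point, in mm); z points along the fingers, y is the line along which they close (so a half turn about z gives the same grasp; the last joint's range is limited). The gripper opens to 85 mm and grips with 20 to 120 N. Pads are 22 mm wide; open, the fingers measure 114 mm over their backs; the gripper's body (76 mm by 85 mm) begins 54 mm behind the grasp point. The pads swing forward as they close: fully open they stand 13 mm farther back than shut.
Start: joints at [-1.166, 0.707, -0.028, 1.485, 0.022, 0.951, -0.075], TCP at [248.431, 518.533, 231.268] pointing down, gripper open.
Joint ranges: [-2.71, 2.71], [-0.32, 2.16], [-1.57, 1.52], [0, 2.45], [-1.46, 4.6], [0, 2.02], [-2.83, 2.83]. Speed limits (rad/s): [1.89, 1.89, 2.57, 2.57, 3.01, 3.01, 3.01].

INTERFACE

Orientations are given as a unit quaternion [w, x, y, z].
In Python, from cell import env, eyes, workorder gives the robot as it stands.
- The arm moves only by the tool move_arm, never from a script. Its argument "moves" is a list of rows, each a list of 7 numbers: the shift along the tool's x, y, z in units of 30 mm (1.0 is 30 mm), then the turn, a rotation vector about the tool's x, y, z in units of 2 rad (1.0 is 2 rad), then the closure, from 0 (fully open) to 1 (shut). In form: [[tx, ty, tz, rx, ry, rz, hand], ...]. A call has 1 to 12 rows; each row shifts and turns the commanded pose from where the row before left it, along the tool's axes as they then stand; what a row does not reach is not made up. A row lasts 1/8 s, in which the tool goes at most 62.5 mm and 10.7 degrees, less where a joint would pass 70% of its speed; a pose out of reach is approached as far as the arm can. A call with a number of a shift or a turn outside -1 to 1 is refused whole. A call with a gripper value outside its range is refused whole. The fingers move at their own pace and stop on an object; "squeeze" is the grip in N (left out, the last holds). Time passes only in rows, so rows that do not move let the fingers close. It gives the time, the measured TCP pose, the force, the opening and the grip force at its end, in the units of the state.
- env.read_state(): the state, without advancing time (a new reading comes with each control period).
- eyes.camera(name): name is "scene" or "top" or "wrist"; returns the picture (400x640x3 uint8, red, green, blue); there is no depth.
- eyes.camera_params(name): a dict with "fovy" (degrees; the focal length in pixels is half the picture's height over the tangent of half this angle, whatever the lens; pixels are square), "cx", "cy" (the principal point, pixels), "k1" (the pictures are not rectified: a ray, as slopes to the right and down, at radius r is drawn at 1 + k1 r^2 times it, then the intrinsics apply), "camera_from_world" (4x4, takes a point from world to camera coordinates); the wrist camera has in their place "mount" (4x4, takes a point from camera to tool coordinates, whose origin is the TCP and whose axes are the flange's). Camera axes: x right, y down, z forward; pixel columns grow to the right and rows downward; lengths in mm; the calibration is good to about 2 mm. A picture is of the moment at which its call begins: read the wrist's pose just before it. camera_params takes no time and is no camera call.
- workorder.hand_in(): hands the job in; it is judged then, once.
The state is a dict: "clock": time; "q": joint angles; "joint_velocities": joint speeds; "joint_efforts": joint torques, N m; "eef_pos": TCP position; "eef_rot": TCP orientation; "wrist_force": force on the tool from outside, world axes, zero at the start; "torque": the same for the moment, N m; "width": opening from 0.0 (shut) to 1.0 (fully open); "grip_force": force on a finger pad.
Only numpy, scipy, OpenCV 4.12 (cv2) and the standard library are available. Lean on these libraries where they do the work, as an engineer would, in place of code of your own. Each camera call takes 0.05 s, during which the arm holds its last target. There are 200 camera calls.

TASK

Pull the red-capped bottle up out of the packed crate and set it down gently, upright, on the mixer's rubber mat, midway across it between the open jaw and the fence, and let go of it. Then slide the jaw, which has an orange handle, until the bottle is clamped against the fence, and only then press the green switch until it snaps down and stays down. Leave the other bottles standing in their places in the crate, and do not knock the beaker, the petri dish or any bottle about.

Things in the scene. Friction and masses are not known exactly. Their poses are not given: they have to be found in the camera images.
- crate: Blue open crate, fixed, outer 164 (its x) x 214 (y) x 45 mm high, floor 8 mm thick. Origin under its centre, z up. Twelve upright bottles, 3 along x by 4 along y, touch one another (pitch 50 mm); caps are 25 mm apart along rows, 46 mm along the grid's diagonals. The red-capped one is in one of the two middle places (x = 0, y = -25 or +25 mm).
- red_center (a point): The wanted bottle: amber glass, 105 mm tall, about 0.16 kg, RED screw cap. Point on its axis half-way up (52.5 mm above its base), z along the axis. Round body 50 mm diameter up to 56 mm above the base, then a shoulder narrowing to 24 mm at 68 mm, then the cap 25 mm diameter from 76 to 105 mm above the base.
- mixer: White bench bottle mixer, fixed. Origin under its centre on the table, z up. Deck 200 (x) x 300 (y) mm, 30 mm high, with a grey console at the +y end (y 90..150 mm, 80 mm high). On the deck a black rubber mat, top 32 mm above the table, covering x -40..40, y -30..85 mm, on which the bottle stands.
- fence (a point): Centre of the rubber fence on the console's side, axes as the mixer's (at mixer x = 0, y = 85 mm, 55 mm above the table). Its face looks to the mixer's -y; 90 mm wide in x, 34 to 76 mm above the table. A 50 mm bottle clamped against it has its axis at mixer y = 60 mm.
- jaw (a joint): Slide of the clamping jaw along the mixer's +y, towards the fence, in m: 0 open, 0.060 end stop. Its flat black face (70 mm wide in x, 34 to 78 mm above the table) is at mixer y = -0.010 + this value; a 50 mm bottle against the fence is clamped at 0.045. Friction about 2 N; stays where it is left. Starts between 0 and 0.012.
- jaw_grip (a point): Grip point of the jaw's upright orange handle, 13 mm below its top; axes as the mixer's. Handle 22 (x) x 20 (y) mm, its top 105 mm above the table, at mixer x = 0, 90 mm behind (-y of) the jaw's face; it stands free above 54 mm over the table except for the jaw, whose back is 68 mm away.
- switch (a joint): Green round start switch on the console's top, pressed straight down, in m: 0 up (off), 0.006 fully down (on). Snap action: resistance starts near 3 N, peaks at 4 N after 1 mm, vanishes at half travel; past it the switch pulls itself down and stays.
- switch_top (a point): Centre of the top of the green switch, 30 mm diameter, 98 mm above the table when off (mixer x = -60, y = 120 mm).
- beaker_rim (a point): Clear plastic beaker, 54 mm diameter, 65 mm tall, loose bystander; centre of its rim.
- dish: Closed petri dish, 60 mm diameter, 13 mm tall, loose bystander; origin under its centre.
- b1_center (a point): Another bottle of the same shape in the crate, white cap; point on its axis 52.5 mm above its base.
- b2_center (a point): Another bottle of the same shape in the crate, black cap; point on its axis 52.5 mm above its base.
- b3_center (a point): Another bottle of the same shape in the crate, blue cap; point on its axis 52.5 mm above its base.
- b4_center (a point): Another bottle of the same shape in the crate, white cap; point on its axis 52.5 mm above its base.
- b5_center (a point): Another bottle of the same shape in the crate, black cap; point on its axis 52.5 mm above its base.
- b6_center (a point): Another bottle of the same shape in the crate, white cap; point on its axis 52.5 mm above its base.
- b7_center (a point): Another bottle of the same shape in the crate, blue cap; point on its axis 52.5 mm above its base.
- b8_center (a point): Another bottle of the same shape in the crate, white cap; point on its axis 52.5 mm above its base.
- b9_center (a point): Another bottle of the same shape in the crate, black cap; point on its axis 52.5 mm above its base.
- b10_center (a point): Another bottle of the same shape in the crate, white cap; point on its axis 52.5 mm above its base.
- b11_center (a point): Another bottle of the same shape in the crate, black cap; point on its axis 52.5 mm above its base.
Things that resemble listed ones, but are neither listed nor needed, are in the scene too. What is shaped like the part that bears red_center but yellow is not meant.

How it is judged:
By the outcome, as a careful person would: the job done as asked, in the order asked, and still so for the second after the job is handed in, with the robot touching nothing.
It also fails if it takes over 58 s, if anything falls off the work surface, if the arm or the gripper's body presses on something with over 40 N, if the wrist force passes 120 N, or if a joint passes its speed limit or range.

## Working session

There is one attempt and no reset: what is moved stays moved. The work goes in short steps, Python scripts to look and compute and a tool call to move; the robot and the scene stay as the last step left them, time stands still between calls to the robot, and variables do not carry over. Pictures are saved under pics/ and viewed, at most 10 in all, crops included, and the job is handed in when it is done.

Besides the shell and the picture viewer there is one more tool, called after ">>>" as name(argument=value, ...), one argument or row to a line, values as JSON. move_arm: Moves the arm, as the interface text tells. Its arguments: {"type":"object","properties":{"moves":{"type":"array","items":{"type":"array","items":{"type":"number","minimum":-1,"maximum":1}}},"squeeze":{"type":"number"}},"required":["moves"]}

```bash
mkdir -p pics; cat > h.py <<'E'
import numpy as np, cv2
from cell import env, eyes, workorder
from scipy.spatial.transform import Rotation as R
def rot(q): return R.from_quat([q[1],q[2],q[3],q[0]]).as_matrix()
def cam(name, st=None):
    p=eyes.camera_params(name); f=200/np.tan(np.radians(p["fovy"])/2)
    if name=="wrist":
        T=np.eye(4); T[:3,:3]=rot(st["eef_rot"]); T[:3,3]=st["eef_pos"]; T=T@np.array(p["mount"])
    else: T=np.linalg.inv(np.array(p["camera_from_world"]))
    return p,f,T
def ray(c,uv):
    p,f,T=c; d=np.array([(uv[0]-p["cx"])/f,(uv[1]-p["cy"])/f]); s=d.copy()
    for _ in range(20): s=d/(1+p["k1"]*(s@s))
    return T[:3,3],T[:3,:3]@np.array([s[0],s[1],1])
def onz(c,uv,z):
    o,d=ray(c,uv); return o+d*(z-o[2])/d[2]
def proj(c,P):
    p,f,T=c; x=np.linalg.inv(T)@np.append(P,1); s=x[:2]/x[2]; s=s*(1+p["k1"]*(s@s)); return s*f+[p["cx"],p["cy"]]
def save(n,im): cv2.imwrite(n,cv2.cvtColor(np.ascontiguousarray(im),cv2.COLOR_RGB2BGR))
E
python3 - <<'E'
from h import *
st=env.read_state(); print(st, env.tcp_to_grasp)
a=eyes.camera("top"); b=eyes.camera("scene"); np.save("top.npy",a); np.save("scene.npy",b)
save("pics/top.png",a); save("pics/scene.png",b)
for n in("top","scene"): c=cam(n,st); print(n,c[0]["fovy"],c[2].round(2).tolist())
print(np.array(eyes.camera_params("wrist")["mount"]).round(3))
E
```

```text
{'clock': 0.0, 'q': array([-1.16571296,  0.70708839, -0.0276492 ,  1.48499042,  0.02201478,
        0.95088876, -0.07549792]), 'joint_velocities': array([-7.26432398e-04,  4.64610729e-04,  4.67704272e-05,  1.09465771e-03,
       -7.87720548e-04,  2.46451159e-04,  1.51195927e-03]), 'joint_efforts': array([-1.02754264e-03, -8.83212376e+01,  1.23454303e+00, -2.36168969e+01,
        1.68842805e-02,  6.52019036e-03, -7.65984123e-05]), 'eef_pos': array([248.31700324, 518.33179435, 230.83758045]), 'eef_rot': array([-1.06521593e-04,  2.21521141e-01,  9.75155422e-01, -5.25398053e-04]), 'wrist_force': array([ 0.38285676, -0.4062855 ,  0.20654414]), 'torque': array([0.00207452, 0.01476327, 0.03638812]), 'grip_force': 0.0, 'width': 0.9998247372402631} 18.700000000000003
top 49.662013868790716 [[0.02, -0.98, 0.18, 359.88], [-1.0, -0.02, 0.02, 71.18], [-0.02, -0.18, -0.98, 1220.14], [0.0, 0.0, 0.0, 1.0]]
scene 48.43081768980403 [[0.87, 0.34, -0.37, 983.9], [0.5, -0.57, 0.65, -622.71], [0.01, -0.74, -0.67, 788.81], [0.0, 0.0, 0.0, 1.0]]
[[-0.00000e+00 -9.65000e-01 -2.63000e-01  6.59060e+01]
 [ 1.00000e+00 -0.00000e+00  0.00000e+00 -6.60000e-02]
 [-0.00000e+00 -2.63000e-01  9.65000e-01 -1.41441e+02]
 [ 0.00000e+00  0.00000e+00  0.00000e+00  1.00000e+00]]
```

View pics/top.png

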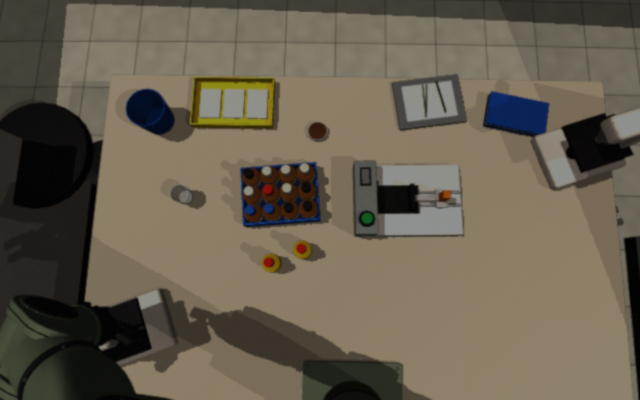

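View pics/scene.png

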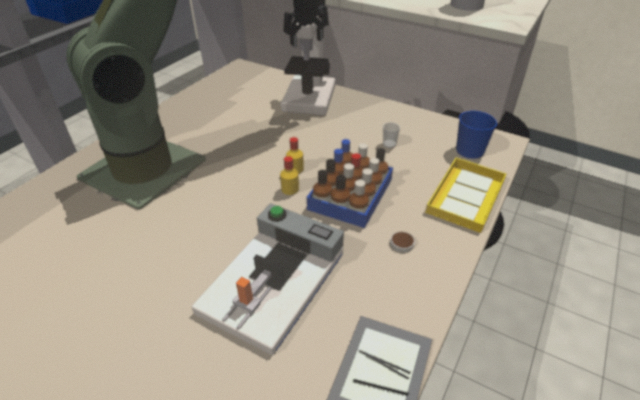

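Top view: the red caps are at (267,189), in the crate's middle row, and at (302,249) and (271,263), which are yellow loose bottles and so decoys. I choose the one at (267,189). The mixer is at (408,200), its jaw handle at (445,197), the green switch at (367,218), the beaker at (184,196) and the dish at (317,130).

```bash
python3 - <<'E'
from h import *
a=np.load("top.npy"); b=np.load("scene.npy")
st=env.read_state(); ct=cam("top"); cs=cam("scene")
def blobs(im,lo,hi,box,mn=6):
    h=cv2.cvtColor(im,cv2.COLOR_RGB2HSV); m=cv2.inRange(h,lo,hi)
    k=np.zeros_like(m); x0,y0,x1,y1=box; k[y0:y1,x0:x1]=m[y0:y1,x0:x1]
    n,l,s,c=cv2.connectedComponentsWithStats(k); return [(c[i].round(2),s[i].tolist()) for i in range(1,n) if s[i][4]>=mn]
def tri(u,v):
    o1,d1=ray(ct,u);o2,d2=ray(cs,v)
    A=np.stack([d1,-d2],1);t=np.linalg.lstsq(A,o2-o1,rcond=None)[0]
    p,q=o1+d1*t[0],o2+d2*t[1];return ((p+q)/2).round(1),np.linalg.norm(p-q).round(1)
print("red top",blobs(a,(0,190,110),(5,255,255),(235,160,325,230)),blobs(a,(174,190,90),(180,255,255),(235,160,325,230)))
print("red sc",blobs(b,(0,170,90),(5,255,255),(300,130,400,220)),blobs(b,(172,150,90),(180,255,255),(300,130,400,220)))
for n,lo,hi,z in(("orange",(5,170,150),(14,255,255),105),("green",(50,100,60),(80,255,255),98)):
    t=blobs(a,lo,hi,(340,150,470,245)); s=blobs(b,lo,hi,(190,190,350,350)); print(n,t,s)
    for q in t: print(onz(ct,q[0],z).round(1))
    if t and s: print(tri(t[0][0],s[0][0]))
# white deck
h=cv2.cvtColor(a,cv2.COLOR_RGB2HSV); m=cv2.inRange(h,(0,0,140),(180,40,255)); k=np.zeros_like(m);k[150:245,340:470]=m[150:245,340:470]
ys,xs=np.nonzero(k); r=cv2.minAreaRect(np.stack([xs,ys],1).astype(np.float32)); print(r)
for p in cv2.boxPoints(r): print(p.round(1), onz(ct,p,30).round(1))
# crate
m=cv2.inRange(h,(105,120,40),(130,255,255));k=np.zeros_like(m);k[155:235,232:330]=m[155:235,232:330]
ys,xs=np.nonzero(k); r=cv2.minAreaRect(np.stack([xs,ys],1).astype(np.float32)); print("crate",r)
for p in cv2.boxPoints(r): print(p.round(1), onz(ct,p,45).round(1))
print("redz113",onz(ct,(267.5,189),113))
c=np.vstack([cv2.resize(a[155:235,230:330],(800,640),interpolation=cv2.INTER_CUBIC)[:600]])
c=cv2.resize(a[155:275,230:390],(800,600),interpolation=cv2.INTER_CUBIC)
save("pics/crop.png",c)
E
```

```text
red top [(array([267.06, 188.72]), [263, 185, 9, 8, 53])] []
red sc [(array([355.6 , 156.15]), [352, 155, 8, 4, 20])] []
orange [] [(array([242.39, 282.25]), [239, 280, 8, 6, 28])]
green [(array([366.86, 217.73]), [362, 213, 11, 11, 90])] [(array([276.45, 210.25]), [271, 207, 12, 8, 65])]
[505.6 -30.9  98. ]
(array([507.3, -30.1,  94.9]), np.float64(3.5))
((422.028076171875, 199.38018798828125), (67.91781616210938, 77.08097076416016), 89.14490509033203)
[383. 166.] [662.7 -82.3  30. ]
[460.1 164.8] [ 670.1 -300.1   30. ]
[461.1 232.8] [ 477.9 -296.    30. ]
[384.  233.9] [470.6 -84.3  30. ]
crate ((279.50506591796875, 194.07107543945312), (58.35133361816406, 76.8043212890625), 85.91438293457031)
[239.1 167.7] [646.7 322.5  45. ]
[315.7 162.2] [666.3 107.7  45. ]
[319.9 220.4] [502.5  92.5  45. ]
[243.3 225.9] [483.1 301.9  45. ]
redz113 [574.16956918 230.11651087 113.        ]
```

View pics/crop.png

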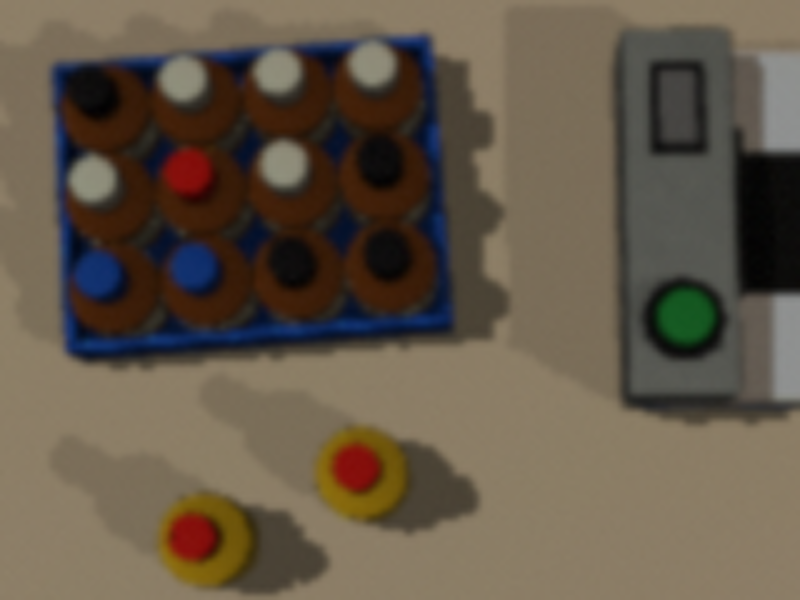

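The crop confirms the choice: the red cap is at crop (188,172), on an amber bottle in a middle place of the crate. The yellow bottles at (358,468) and (193,538) are outside it. I'll move above it along a clear high path.

>>> move_arm(
  moves=[
    [-1, -0.28, 0, 0, 0, 0, 0],
    [-1, -0.28, 0, 0, 0, 0, 0],
    [-1, -0.28, 0, 0, 0, 0, 0],
    [-1, -0.28, 0, 0, 0, 0, 0],
    [-1, -0.28, 0, 0, 0, 0, 0],
    [-1, -0.28, 0, 0, 0, 0, 0],
    [-1, -0.28, 0, 0, 0, 0, 0],
    [-1, -0.28, 0, 0, 0, 0, 0],
    [-1, -0.28, 0, 0, 0, 0, 0],
    [-1, -0.28, 0, 0, 0, 0, 0],
    [-1, -0.28, 0, 0, 0, 0, 0],
    [-1, -0.28, 0, 0, 0, 0, 0],
  ],
)

```text
clock: 1.6
eef_pos: [530.1, 271.3, 231.0]
eef_rot: [-0.0, 0.222, 0.975, -0.0]
wrist_force: [0.3, 0.0, -0.7]
width: 1.003
grip_force: 0.0
```

>>> move_arm(
  moves=[
    [-1, -0.28, 0, 0, 0, 0, 0.3],
    [-0.95, -0.28, 0, 0, 0, 0, 0.4],
    [0, 0, 0, 0, 0, 0.06, 0.4],
    [0, 0, 0, 0, 0, 0.064, 0.4],
    [0, 0, 0, 0, 0, 0, 0.4],
    [0, 0, 0, 0, 0, 0, 0.4],
    [0, 0, 0, 0, 0, 0, 0.4],
  ],
)

```text
clock: 2.48
eef_pos: [575.0, 231.6, 231.2]
eef_rot: [-0.0, 0.34, 0.941, -0.0]
wrist_force: [1.0, 0.3, -0.7]
width: 0.601
grip_force: 0.0
```

```bash
python3 - <<'E'
from h import *
st=env.read_state(); a=eyes.camera("wrist"); np.save("w1.npy",a); save("pics/w1.png",a)
import pickle; pickle.dump(st,open("w1.pkl","wb"))
Rm=rot(st["eef_rot"]); print(st["clock"],st["eef_pos"],Rm.round(3),st["width"],st["q"].round(2))
c=cam("wrist",st); h=cv2.cvtColor(a,cv2.COLOR_RGB2HSV)
m=cv2.inRange(h,(0,170,80),(6,255,255)); n,l,s,ce=cv2.connectedComponentsWithStats(m)
for i in range(1,n):
    if s[i][4]>60: print(s[i],ce[i],onz(c,ce[i],113))
print(proj(c,[574,230,113]))
E
```

```text
2.475 [574.99487794 231.64287515 231.23957955] [[-0.769  0.639 -0.   ]
 [ 0.639  0.769 -0.   ]
 [ 0.    -0.    -1.   ]] 0.6007016240076328 [-0.43  0.78 -0.02  1.3   0.02  1.06  0.43]
[153  21  40  37 940] [172.07765957  38.58723404] [397.16301068 227.44413582 113.        ]
[123 122  40  26 821] [141.84409257 134.0682095 ] [432.5463315  150.30149717 113.        ]
[303 180  26  30 619] [315.49919225 194.59450727] [574.16262554 233.77851815 113.        ]
[312.28862683 196.96577983]
```

View pics/w1.png

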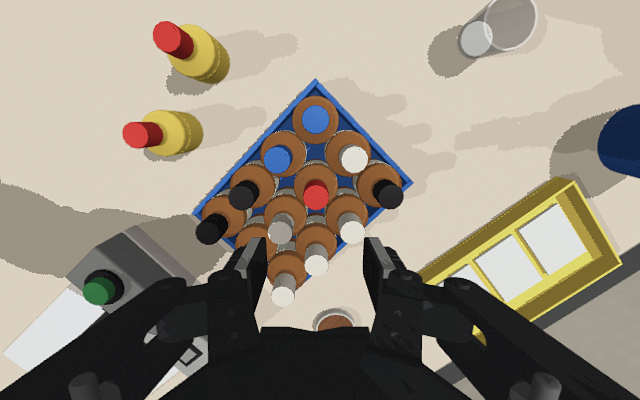

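The wrist view shows the red cap at about (316,195), with fingers to either side of the diagonal. The cap's top disc sits in the lower part of the blob. I'll refine that, and the crate's yaw from the crate corners.

```bash
python3 - <<'E'
from h import *; import pickle
st=pickle.load(open("w1.pkl","rb")); a=np.load("w1.npy"); c=cam("wrist",st)
print("red",onz(c,(315.9,197.3),113).round(1))
g=[onz(c,p,45)[:2] for p in((315,79),(412,184),(194,214))]; print(np.round(g,1)); 
d=g[1]-g[0]; e=g[2]-g[0]; print(np.degrees(np.arctan2(d[1],d[0])),np.linalg.norm(d),np.degrees(np.arctan2(e[1],e[0])),np.linalg.norm(e))
h=cv2.cvtColor(a,cv2.COLOR_RGB2HSV)
for nm,lo,hi in(("blue",(100,80,170),(118,200,255)),("white",(0,0,215),(180,25,255)),("blk",(0,0,0),(180,255,45))):
    m=cv2.inRange(h,lo,hi); m[:,:195]=0;m[:,415:]=0;m[:80]=0;m[232 if nm=="blk" else 310:]=0
    n,l,s,ce=cv2.connectedComponentsWithStats(m)
    for i in range(1,n):
        if 150<s[i][4]<2000: print(nm,s[i],onz(c,(s[i][0]+s[i][2]/2, s[i][1]+s[i][3]-13),113)[:2].round(1))
E
```

```text
red [576.4 232.4 113. ]
[[489.1 304. ]
 [649.6 318.4]
 [512.   95.2]]
5.132902037338646 161.21560908127734 -83.72425497295013 210.05954085604904
blue [ 195   80  215  135 1367] [571.9 219.8]
blue [302 105  27  28 584] [522.4 276.7]
blue [264 147  26  26 524] [527.  227.6]
white [342 147  26  25 513] [571.5 282.5]
white [341 221  24  23 419] [625.4 238.5]
white [305 255  23  21 380] [629.1 189.5]
white [271 287  23  20 348] [633.9 139.9]
blk [373 179  30  30 532] [618.7 285.2]
blk [229 180  30  30 619] [533.  180.7]
blk [196 214  32  18 437] [529.2 142. ]
```

>>> move_arm(
  moves=[
    [0, 0.05, 0.8, 0, 0, 0, 0.4],
    [0, 0, 1, 0, 0, 0, 0.4],
    [0, 0, 0.9, 0, 0, 0, 0.4],
    [0, 0, 0.7, 0, 0, 0, 0.4],
    [0, 0, 0.6, 0, 0, 0, 0.4],
    [0, 0, 0.5, 0, 0, 0, 0.4],
    [0, 0, 0.45, 0, 0, 0, 0.4],
    [0, 0, 0, 0, 0, 0, 0.4],
    [0, 0, 0, 0, 0, 0, 0.4],
  ],
)

```text
clock: 3.65
eef_pos: [576.2, 232.9, 83.3]
eef_rot: [0.0, 0.34, 0.94, 0.0]
wrist_force: [0.8, -0.1, 0.5]
width: 0.599
grip_force: 0.0
```

>>> move_arm(
  moves=[
    [0, 0, 0, 0, 0, 0, 0.6],
    [0, 0, 0, 0, 0, 0, 0.7],
    [0, 0, 0, 0, 0, 0, 0.75],
    [0, 0, 0, 0, 0, 0, 0.8],
    [0, 0, 0, 0, 0, 0, 0.9],
    [0, 0, 0, 0, 0, 0, 0.9],
    [0, 0, 0, 0, 0, 0, 0.9],
    [0, 0, 0, 0, 0, 0, 0.9],
  ],
  squeeze=50,
)

```text
clock: 4.65
eef_pos: [576.1, 232.7, 83.3]
eef_rot: [0.0, 0.341, 0.94, -0.0]
wrist_force: [-1.6, -0.7, 5.8]
width: 0.274
grip_force: 48.7
```

>>> move_arm(
  moves=[
    [0, 0, -0.1, 0, 0, 0, 0.9],
    [0, 0, -0.2, 0, 0, 0, 0.9],
    [0, 0, -0.3, 0, 0, 0, 0.9],
    [0, 0, -0.4, 0, 0, 0, 0.9],
    [0, 0, -0.4, 0, 0, 0, 0.9],
    [0, 0, -0.5, 0, 0, 0, 0.9],
    [0, 0, -0.5, 0, 0, 0, 0.9],
    [0, 0, -0.6, 0, 0, 0, 0.9],
    [0, 0, -0.6, 0, 0, 0, 0.9],
    [0, 0, -0.6, 0, 0, 0, 0.9],
    [0, 0, -0.5, 0, 0, 0, 0.9],
    [0, 0, 0, 0, 0, 0, 0.9],
  ],
)

```text
clock: 6.15
eef_pos: [576.3, 232.9, 224.8]
eef_rot: [0.001, 0.34, 0.94, 0.0]
wrist_force: [0.3, 0.8, -0.7]
width: 0.274
grip_force: 49.1
```

```bash
python3 - <<'E'
from h import *; import pickle
st=env.read_state(); a=eyes.camera("wrist"); b=eyes.camera("scene"); np.save("w2.npy",a); np.save("s2.npy",b); pickle.dump(st,open("w2.pkl","wb"))
print(st["clock"],st["eef_pos"],st["width"],st["wrist_force"],st["torque"])
save("pics/l2.png",np.vstack([a[:,100:500],cv2.resize(b[80:280,230:430],(400,400))]).reshape(800,400,3)[:].transpose(0,1,2)) if 0 else save("pics/l2.png",np.hstack([a[:,120:520],cv2.resize(b[80:280,230:430],(400,400))]))
E
```

```text
6.15 [576.30121863 232.91808212 224.81040291] 0.2741094710758559 [ 0.27534185  0.83100865 -0.72361592] [-0.03969603 -0.03680848  0.01598164]
```

View pics/l2.png

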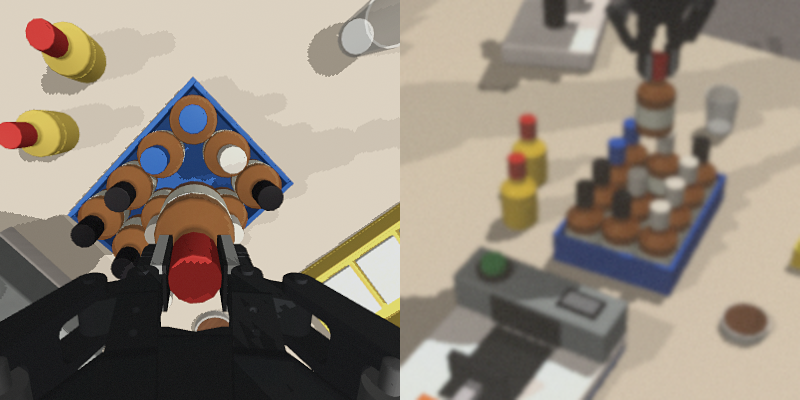

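The bottle hangs upright in the grip, its cap at (195,265) in the left half. The other eleven still stand in the crate. Next I carry it high to the mixer.

>>> move_arm(
  moves=[
    [-0.2, -0.25, 0, 0, 0, 0, 0.9],
    [-0.45, -0.57, 0, 0, 0, 0, 0.9],
    [-0.72, -0.91, 0, 0, 0, 0, 0.9],
    [-0.72, -0.91, 0, 0, 0, 0, 0.9],
    [-0.72, -0.91, 0, 0, 0, 0, 0.9],
    [-0.72, -0.91, 0, 0, 0, 0, 0.9],
    [-0.72, -0.91, 0, 0, 0, 0, 0.9],
    [-0.72, -0.91, 0, 0, 0, 0, 0.9],
    [-0.72, -0.91, 0, 0, 0, 0, 0.9],
    [-0.72, -0.91, 0, 0, 0, 0, 0.9],
    [-0.5, -0.63, 0, 0, 0, 0, 0.9],
    [-0.18, -0.2, 0, 0, 0, 0, 0.9],
  ],
)

```text
clock: 7.75
eef_pos: [567.0, -111.8, 223.7]
eef_rot: [-0.0, 0.342, 0.94, -0.0]
wrist_force: [0.2, 0.7, -2.6]
width: 0.275
grip_force: 49.1
```

>>> move_arm(
  moves=[
    [0, 0, 0, 0, 0, 0.04, 0.9],
    [0, 0, 0, 0, 0, 0.07, 0.9],
    [0, 0, 0, 0, 0, 0.08, 0.9],
    [0, 0, 0, 0, 0, 0.08, 0.9],
    [0, 0, 0, 0, 0, 0.08, 0.9],
    [0, 0, 0, 0, 0, 0.05, 0.9],
    [0, 0, 0, 0, 0, 0.02, 0.9],
    [0, 0, 0, 0, 0, 0, 0.9],
    [0, 0, 0, 0, 0, 0, 0.9],
  ],
)

```text
clock: 8.88
eef_pos: [567.8, -109.2, 223.8]
eef_rot: [-0.0, 0.694, 0.72, -0.0]
wrist_force: [0.0, -0.3, -0.4]
width: 0.279
grip_force: 49.1
```

```bash
python3 - <<'E'
from h import *; import pickle
st=env.read_state(); a=eyes.camera("wrist"); np.save("w3.npy",a); pickle.dump(st,open("w3.pkl","wb"))
print(st["clock"],st["eef_pos"],rot(st["eef_rot"]).round(3),st["width"],st["q"].round(2))
save("pics/w3.png",a)
E
```

```text
8.875 [ 567.79291867 -109.19810463  223.80370046] [[-0.037  0.999 -0.   ]
 [ 0.999  0.037  0.   ]
 [ 0.    -0.    -1.   ]] 0.27913221975451696 [ 0.05  0.73  0.17  1.49 -0.14  0.94  0.3 ]
```

View pics/w3.png

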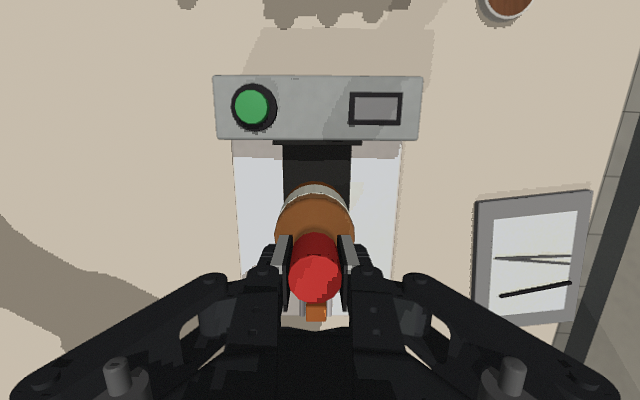

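The wrist view shows the console-top corners at about (213,77), (422,77), (420,139) and (217,139), the green switch at (251,107), and mat edges at x≈283/352 near row 160. The orange handle is at (316,312), under the cap.

```bash
python3 - <<'E'
from h import *; import pickle
st=pickle.load(open("w3.pkl","rb")); a=np.load("w3.npy"); c=cam("wrist",st)
h=cv2.cvtColor(a,cv2.COLOR_RGB2HSV); m=cv2.inRange(h,(50,90,60),(80,255,255)); ys,xs=np.nonzero(m); e=cv2.minAreaRect(np.stack([xs,ys],1).astype(np.float32));print(e)
g=onz(c,e[0],98); print("switch",g)
K=[onz(c,p,80)[:2] for p in((213,76.5),(422,77),(420,139),(217.5,139))]; print(np.round(K,1))
for p,q in((0,1),(3,2)): d=K[q]-K[p]; print(np.degrees(np.arctan2(d[1],d[0])),np.linalg.norm(d))
for r in(155,165,175):
    v=a[r].astype(int).sum(1); print(r,[x for x in range(225,410) if abs(v[x]-v[x-1])>90])
for p in((283,160),(352,160)): print("mat",onz(c,p,32))
m=cv2.inRange(h,(5,150,120),(16,255,255)); m[:295]=0; m[:,:295]=0; m[:,340:]=0
n,l,s,ce=cv2.connectedComponentsWithStats(m); print(s[1:],)
for p in((316,321),(306,321),(327,321)): print("handle top?",onz(c,p,105))
v=a[300:328,316]; print(v.tolist())
E
```

```text
((251.5, 106.5), (33.0, 33.0), 90.0)
switch [509.17240589 -30.05693025  98.        ]
[[470.1  -3.8]
 [664.2   3.1]
 [669.7 -53.3]
 [471.5 -60.7]]
2.0188325924244945 194.2374209410537
2.134725178694576 198.31099995492627
155 [232, 282, 283, 351, 352, 398, 401]
165 [282, 283, 350, 351]
175 [233, 234, 283, 350, 351]
mat [530.78287495 -84.87154797  32.        ]
mat [611.02335135 -81.88977912  32.        ]
[[306 306  20  15 298]]
handle top? [ 574.98737205 -245.86248959  105.        ]
handle top? [ 564.31115933 -246.25468898  105.        ]
handle top? [ 586.73261848 -245.43765516  105.        ]
[[191, 56, 52], [189, 52, 49], [123, 33, 30], [107, 40, 23], [92, 52, 23], [97, 52, 24], [124, 68, 34], [142, 79, 38], [157, 91, 48], [155, 89, 44], [155, 89, 45], [154, 89, 43], [154, 89, 45], [153, 88, 43], [154, 89, 45], [154, 89, 45], [154, 88, 45], [154, 89, 45], [153, 87, 42], [155, 87, 44], [154, 86, 41], [148, 97, 69], [136, 132, 120], [136, 128, 115], [137, 128, 115], [137, 129, 116], [136, 128, 114], [138, 129, 115]]
```

```bash
python3 - <<'E'
from h import *
a=np.load("top.npy"); b=np.load("scene.npy"); ct=cam("top"); cs=cam("scene")
O=np.array([573,-148.3]); t=np.radians(2.08); M=np.array([[np.cos(t),-np.sin(t)],[np.sin(t),np.cos(t)]])
def mx(p): return (M.T@(p[:2]-O)).round(1)
h=cv2.cvtColor(a,cv2.COLOR_RGB2HSV); m=cv2.inRange(h,(3,130,90),(16,255,255)); m[:, :425]=0; m[:,465:]=0; m[:180]=0;m[215:]=0
ys,xs=np.nonzero(m); print(len(xs),xs.min(),xs.max(),ys.min(),ys.max())
print("top handle bbox:",mx(onz(ct,(xs.min(),ys.mean()),105)),mx(onz(ct,(xs.max()+1,ys.mean()),105)))
print("scene top centroid",mx(onz(cs,(242.4,282.25),105)))
r=a[188].astype(int).sum(1); print(dict(zip(range(372,446,1),r[372:446])))
h=cv2.cvtColor(b,cv2.COLOR_RGB2HSV); m=cv2.inRange(h,(3,130,60),(16,255,255))[265:310,230:265]; ys,xs=np.nonzero(m); print(xs.min()+230,xs.max()+230,ys.min()+265,ys.max()+265)
for j in(0,6,12):
  P=lambda x,y,z:np.append(O+M@[x,y],z)
  print(j,"sc",[proj(cs,P(x,y-100+j,105)).round(1).tolist() for x,y in((-11,-10),(11,-10),(11,10),(-11,10))],"top",[proj(ct,P(0,y-100+j,105)).round(1).tolist() for y in(-10,10)],"jaw",proj(ct,P(0,-10+j,78)).round(1),proj(ct,P(0,-32+j,78)).round(1))
print("target",P(0,43,0),P(0,60,0))
save("pics/hd.png",np.hstack([cv2.resize(b[255:325,215:285],(400,400),interpolation=cv2.INTER_CUBIC),cv2.resize(a[165:235,385:455],(400,400),interpolation=cv2.INTER_CUBIC)]))
E
```

```text
60 443 450 190 198
top handle bbox: [ -4.5 -80.8] [  -4.8 -101.8]
scene top centroid [  0.4 -90.9]
{372: np.int64(251), 373: np.int64(253), 374: np.int64(248), 375: np.int64(232), 376: np.int64(180), 377: np.int64(85), 378: np.int64(33), 379: np.int64(25), 380: np.int64(19), 381: np.int64(15), 382: np.int64(19), 383: np.int64(25), 384: np.int64(28), 385: np.int64(36), 386: np.int64(34), 387: np.int64(31), 388: np.int64(36), 389: np.int64(35), 390: np.int64(30), 391: np.int64(34), 392: np.int64(29), 393: np.int64(32), 394: np.int64(35), 395: np.int64(33), 396: np.int64(29), 397: np.int64(29), 398: np.int64(25), 399: np.int64(28), 400: np.int64(26), 401: np.int64(30), 402: np.int64(27), 403: np.int64(34), 404: np.int64(27), 405: np.int64(29), 406: np.int64(23), 407: np.int64(21), 408: np.int64(6), 409: np.int64(9), 410: np.int64(22), 411: np.int64(32), 412: np.int64(27), 413: np.int64(26), 414: np.int64(25), 415: np.int64(23), 416: np.int64(37), 417: np.int64(120), 418: np.int64(251), 419: np.int64(358), 420: np.int64(395), 421: np.int64(401), 422: np.int64(400), 423: np.int64(402), 42
[... 263 characters left out ...]
np.int64(402), 438: np.int64(401), 439: np.int64(403), 440: np.int64(408), 441: np.int64(412), 442: np.int64(418), 443: np.int64(419), 444: np.int64(419), 445: np.int64(422)}
237 248 278 302
0 sc [[231.6, 287.0], [241.0, 291.4], [247.2, 284.0], [237.9, 279.7]] top [[454.0, 192.0], [446.4, 192.1]] jaw [413.8 194.5] [422.  194.4]
6 sc [[233.5, 284.8], [242.9, 289.2], [249.0, 281.8], [239.8, 277.5]] top [[451.7, 192.0], [444.1, 192.2]] jaw [411.6 194.5] [419.8 194.4]
12 sc [[235.4, 282.6], [244.8, 287.0], [250.8, 279.7], [241.6, 275.4]] top [[449.4, 192.1], [441.8, 192.2]] jaw [409.3 194.6] [417.5 194.4]
target [ 571.43932037 -105.32833167    0.        ] [570.8223075  -88.33953256   0.        ]
```

View pics/hd.png

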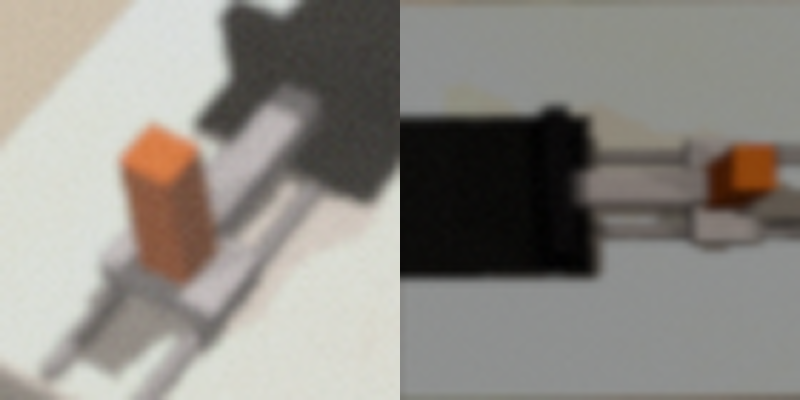

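The left crop shows the handle top at about (242,282) in the scene picture. That puts the jaw near 0.009 and its face near mixer y ≈ -1, so the midpoint is y ≈ 42. Now I lower the bottle.

>>> move_arm(
  moves=[
    [0.11, 0.12, 0.2, 0, 0, 0, 0.9],
    [0, 0, 0.5, 0, 0, 0, 0.9],
    [0, 0, 0.6, 0, 0, 0, 0.9],
    [0, 0, 0.6, 0, 0, 0, 0.9],
    [0, 0, 0.5, 0, 0, 0, 0.9],
    [0, 0, 0.4, 0, 0, 0, 0.9],
    [0, 0, 0.3, 0, 0, 0, 0.9],
    [0, 0, 0.2, 0, 0, 0, 0.9],
    [0, 0, 0.2, 0, 0, 0, 0.9],
    [0, 0, 0.1, 0, 0, 0, 0.9],
    [0, 0, 0, 0, 0, 0, 0.9],
    [0, 0, 0, 0, 0, 0, 0.9],
  ],
)

```text
clock: 10.42
eef_pos: [571.5, -105.8, 116.0]
eef_rot: [0.0, 0.694, 0.72, 0.0]
wrist_force: [0.8, 0.7, -1.1]
width: 0.277
grip_force: 49.1
```

>>> move_arm(
  moves=[
    [0, 0, 0.05, 0, 0, 0, 0.9],
    [0, 0, 0.05, 0, 0, 0, 0.9],
    [0, 0, 0, 0, 0, 0, 0.9],
    [0, 0, 0, 0, 0, 0, 0.9],
  ],
)

```text
clock: 10.92
eef_pos: [571.4, -105.8, 112.8]
eef_rot: [0.0, 0.694, 0.72, -0.0]
wrist_force: [0.1, -0.2, -0.9]
width: 0.278
grip_force: 49.1
```

>>> move_arm(
  moves=[
    [0, 0, 0.05, 0, 0, 0, 0.9],
    [0, 0, 0.04, 0, 0, 0, 0.9],
    [0, 0, 0, 0, 0, 0, 0.9],
    [0, 0, 0, 0, 0, 0, 0.9],
  ],
)

```text
clock: 11.42
eef_pos: [571.3, -105.8, 110.1]
eef_rot: [0.0, 0.694, 0.72, -0.0]
wrist_force: [0.1, -0.5, -1.7]
width: 0.279
grip_force: 49.1
```

>>> move_arm(
  moves=[
    [0, 0, 0.03, 0, 0, 0, 0.9],
    [0, 0, 0.03, 0, 0, 0, 0.9],
    [0, 0, 0, 0, 0, 0, 0.9],
  ],
)

```text
clock: 11.8
eef_pos: [571.3, -105.8, 108.2]
eef_rot: [-0.0, 0.694, 0.72, -0.0]
wrist_force: [-0.3, -0.3, -1.0]
width: 0.28
grip_force: 49.1
```

>>> move_arm(
  moves=[
    [0, 0, 0.03, 0, 0, 0, 0.9],
    [0, 0, 0, 0, 0, 0, 0.9],
    [0, 0, 0, 0, 0, 0, 0.9],
  ],
)

```text
clock: 12.18
eef_pos: [571.3, -105.8, 107.4]
eef_rot: [0.0, 0.694, 0.72, -0.0]
wrist_force: [1.2, -0.0, -1.0]
width: 0.276
grip_force: 49.2
```

>>> move_arm(
  moves=[
    [0, 0, 0.03, 0, 0, 0, 0.9],
    [0, 0, 0, 0, 0, 0, 0.9],
    [0, 0, 0, 0, 0, 0, 0.9],
  ],
)

```text
clock: 12.55
eef_pos: [571.4, -105.9, 107.2]
eef_rot: [0.0, 0.694, 0.72, 0.0]
wrist_force: [-4.3, 0.3, 12.3]
width: 0.279
grip_force: 50.7
```

Contact with the mat at 12 N. I ease off slightly, then open.

>>> move_arm(
  moves=[
    [0, 0, -0.015, 0, 0, 0, 0.9],
    [0, 0, 0, 0, 0, 0, 0.9],
    [0, 0, 0, 0, 0, 0, 0.65],
    [0, 0, 0, 0, 0, 0, 0.55],
    [0, 0, 0, 0, 0, 0, 0.4],
    [0, 0, 0, 0, 0, 0, 0.4],
    [0, 0, 0, 0, 0, 0, 0.4],
  ],
  squeeze=20,
)

```text
clock: 13.42
eef_pos: [571.3, -105.8, 106.9]
eef_rot: [0.0, 0.694, 0.72, -0.0]
wrist_force: [-0.5, -0.2, -0.9]
width: 0.601
grip_force: 0.0
```

>>> move_arm(
  moves=[
    [0, 0, -0.3, 0, 0, 0, 0.4],
    [0, 0, -0.6, 0, 0, 0, 0.4],
    [0, 0, -0.9, 0, 0, 0, 0.4],
    [0, 0, -0.9, 0, 0, 0, 0.4],
    [0, 0, -0.5, 0, 0, 0, 0.4],
    [0, 0, 0, 0, 0, 0, 0.4],
  ],
)

```text
clock: 14.18
eef_pos: [571.6, -105.8, 203.6]
eef_rot: [0.001, 0.694, 0.72, 0.0]
wrist_force: [0.3, -1.2, -1.2]
width: 0.601
grip_force: 0.0
```

```bash
python3 - <<'E'
from h import *; import pickle
st=env.read_state(); a=eyes.camera("wrist"); b=eyes.camera("scene"); np.save("w4.npy",a); pickle.dump(st,open("w4.pkl","wb"))
print(st["clock"],st["eef_pos"],st["width"])
save("pics/w4.png",np.hstack([a[:,120:520],cv2.resize(b[180:350,190:360],(400,400),interpolation=cv2.INTER_CUBIC)]))
c=cam("wrist",st); h=cv2.cvtColor(a,cv2.COLOR_RGB2HSV); m=cv2.inRange(h,(0,170,60),(6,255,255)); n,l,s,ce=cv2.connectedComponentsWithStats(m)
O=np.array([573,-148.3]); t=np.radians(2.08); M=np.array([[np.cos(t),-np.sin(t)],[np.sin(t),np.cos(t)]])
for i in range(1,n):
    if s[i][4]>100: 
        x,y,w,hh=s[i][:4]; P=onz(c,(x+w/2,y+hh-w/2),137); print(s[i],P,M.T@(P[:2]-O))
E
```

```text
14.175 [ 571.59774077 -105.78445149  203.60783465] 0.6005846522605219
[298 191  32  39 971] [ 571.7609018  -106.09685146  137.        ] [ 0.29347621 42.22031481]
```

View pics/w4.png

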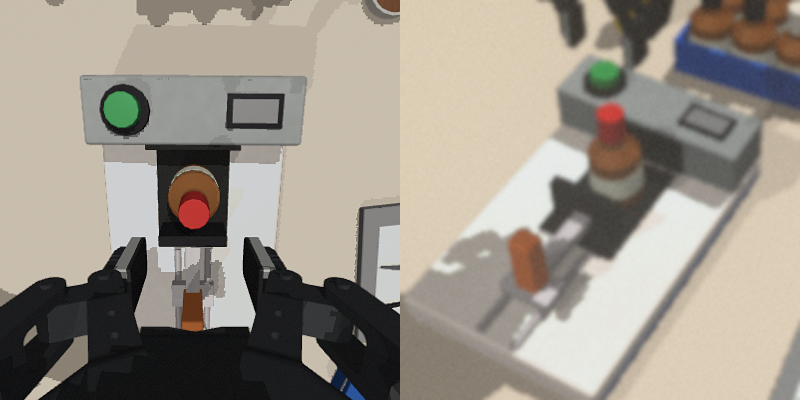

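The bottle stands upright and released at mixer (0, 42), cap at (194,212). The handle is at (192,310), its top face starting around row 322.

```bash
python3 - <<'E'
from h import *; import pickle
st=pickle.load(open("w4.pkl","rb")); a=np.load("w4.npy"); c=cam("wrist",st)
O=np.array([573,-148.3]); t=np.radians(2.08); M=np.array([[np.cos(t),-np.sin(t)],[np.sin(t),np.cos(t)]])
print(a[286:336:2,312].tolist())
for y in(318,320,322,324): P=onz(c,(312,y),105); print(y,P.round(1),M.T@(P[:2]-O))
for p in((280,236),(345,236),(312,246)): P=onz(c,p,78); print(p,M.T@(P[:2]-O))
for j in (6,9,12):
    P=np.append(O+M@[0,-100+j],0); T=st["eef_pos"]; d=P-T; Rm=rot(st["eef_rot"]); print(j,P,(Rm.T@d)/30)
E
```

```text
[[110, 107, 105], [110, 107, 105], [110, 107, 106], [105, 93, 85], [96, 51, 24], [95, 51, 22], [94, 50, 23], [94, 49, 22], [96, 52, 25], [96, 51, 26], [94, 50, 22], [96, 52, 26], [96, 52, 26], [92, 46, 16], [95, 51, 23], [96, 50, 23], [96, 50, 24], [98, 52, 26], [138, 76, 37], [156, 89, 45], [156, 91, 47], [155, 90, 45], [143, 81, 40], [15, 16, 20], [14, 16, 16]]
318 [ 574.  -223.5  105. ] [ -1.77392468 -75.14531239]
320 [ 574.  -225.8  105. ] [ -1.78080413 -77.45268417]
322 [ 574.1 -228.1  105. ] [ -1.78771909 -79.77069657]
324 [ 574.2 -230.4  105. ] [ -1.79466983 -82.09943453]
(280, 236) [-33.77563283   0.32272475]
(345, 236) [31.3607463   0.22600101]
(312, 246) [ -1.74742189 -10.56549853]
6 [ 576.41171826 -242.23806565    0.        ] [-4.5492598  -0.01171139  6.78827435]
9 [ 576.30283363 -239.24004228    0.        ] [-4.44925981 -0.01174406  6.78824452]
12 [ 576.19394901 -236.24201891    0.        ] [-4.34925982 -0.01177672  6.78821468]
```

>>> move_arm(
  moves=[
    [-0.5, 0, 0, 0, 0, 0, 0.4],
    [-0.9, -0.06, 0, 0, 0, 0, 0.35],
    [-1, 0, 0, 0, 0, 0, 0.35],
    [-1, 0, 0, 0, 0, 0, 0.35],
    [-0.7, 0, 0, 0, 0, 0, 0.35],
    [-0.3, 0, 0.4, 0, 0, 0, 0.35],
    [0, 0, 0.9, 0, 0, 0, 0.35],
    [0, 0, 0.9, 0, 0, 0, 0.35],
    [0, 0, 0.8, 0, 0, 0, 0.35],
    [0, 0, 0.6, 0, 0, 0, 0.35],
    [0, 0, 0.4, 0, 0, 0, 0.35],
    [0, 0, 0.3, 0, 0, 0, 0.35],
  ],
)

```text
clock: 15.78
eef_pos: [574.4, -237.6, 73.5]
eef_rot: [0.0, 0.694, 0.72, 0.0]
wrist_force: [0.6, 0.3, 0.1]
width: 0.654
grip_force: 0.0
```

>>> move_arm(
  moves=[
    [0, 0, 0, 0, 0, 0, 0.35],
    [0, 0, 0, 0, 0, 0, 0.35],
  ],
)

```text
clock: 16.02
eef_pos: [574.5, -237.8, 74.5]
eef_rot: [0.0, 0.694, 0.72, 0.0]
wrist_force: [0.1, -0.1, -1.6]
width: 0.651
grip_force: 0.0
```

>>> move_arm(
  moves=[
    [0, 0, 0, 0, 0, 0, 0.5],
    [0, 0, 0, 0, 0, 0, 0.65],
    [0, 0, 0, 0, 0, 0, 0.75],
    [0, 0, 0, 0, 0, 0, 0.85],
    [0, 0, 0, 0, 0, 0, 0.9],
    [0, 0, 0, 0, 0, 0, 0.9],
    [0, 0, 0, 0, 0, 0, 0.9],
  ],
  squeeze=40,
)

```text
clock: 16.9
eef_pos: [574.1, -237.8, 74.3]
eef_rot: [-0.0, 0.694, 0.72, -0.0]
wrist_force: [-3.2, 1.5, 5.6]
width: 0.25
grip_force: 39.3
```

>>> move_arm(
  moves=[
    [0.05, 0, 0, 0, 0, 0, 0.9],
    [0.1, 0, 0, 0, 0, 0, 0.9],
    [0.1, 0, 0, 0, 0, 0, 0.9],
    [0.1, 0, 0, 0, 0, 0, 0.9],
    [0.1, 0, 0, 0, 0, 0, 0.9],
    [0.08, 0, 0, 0, 0, 0, 0.9],
    [0.06, 0, 0, 0, 0, 0, 0.9],
    [0.06, 0, 0, 0, 0, 0, 0.9],
    [0.06, 0, 0, 0, 0, 0, 0.9],
    [0.06, 0, 0, 0, 0, 0, 0.9],
    [0.06, 0, 0, 0, 0, 0, 0.9],
    [0.06, 0, 0, 0, 0, 0, 0.9],
  ],
)

```text
clock: 18.4
eef_pos: [573.2, -211.5, 74.3]
eef_rot: [0.0, 0.694, 0.72, -0.0]
wrist_force: [-2.4, -3.4, 4.8]
width: 0.252
grip_force: 39.2
```

>>> move_arm(
  moves=[
    [0.05, 0, 0, 0, 0, 0, 0.9],
    [0.05, 0, 0, 0, 0, 0, 0.9],
    [0.05, 0, 0, 0, 0, 0, 0.9],
    [0, 0, 0, 0, 0, 0, 0.9],
  ],
)

```text
clock: 18.9
eef_pos: [573.1, -206.8, 74.3]
eef_rot: [0.0, 0.694, 0.72, -0.0]
wrist_force: [-2.8, -0.9, 5.8]
width: 0.249
grip_force: 39.2
```

>>> move_arm(
  moves=[
    [0.04, 0, 0, 0, 0, 0, 0.9],
    [0.04, 0, 0, 0, 0, 0, 0.9],
    [0.03, 0, 0, 0, 0, 0, 0.9],
    [0, 0, 0, 0, 0, 0, 0.9],
  ],
)

```text
clock: 19.4
eef_pos: [573.0, -203.6, 74.3]
eef_rot: [0.0, 0.694, 0.72, -0.0]
wrist_force: [-2.6, -1.8, 5.0]
width: 0.25
grip_force: 39.2
```

>>> move_arm(
  moves=[
    [0.03, 0, 0, 0, 0, 0, 0.9],
    [0.03, 0, 0, 0, 0, 0, 0.9],
    [0, 0, 0, 0, 0, 0, 0.9],
  ],
)

```text
clock: 19.77
eef_pos: [572.9, -202.5, 74.3]
eef_rot: [0.001, 0.695, 0.719, -0.0]
wrist_force: [-2.5, -6.9, 3.8]
width: 0.254
grip_force: 39.0
```

>>> move_arm(
  moves=[
    [0.03, 0, 0, 0, 0, 0, 0.9],
    [0.02, 0, 0, 0, 0, 0, 0.9],
    [0, 0, 0, 0, 0, 0, 0.9],
  ],
)

```text
clock: 20.15
eef_pos: [573.0, -202.5, 74.3]
eef_rot: [0.002, 0.695, 0.719, -0.001]
wrist_force: [-0.5, -14.7, 1.2]
width: 0.255
grip_force: 39.1
```

```bash
python3 - <<'E'
from h import *
st=env.read_state(); b=eyes.camera("scene"); t=eyes.camera("top")
print(st["clock"],st["eef_pos"],st["wrist_force"])
save("pics/c5.png",np.hstack([cv2.resize(b[180:350,190:360],(400,400),interpolation=cv2.INTER_CUBIC),cv2.resize(t[140:250,355:465],(400,400),interpolation=cv2.INTER_CUBIC)]))
E
```

```text
20.15 [ 572.9524398  -202.48106773   74.34648916] [ -0.5203876  -14.68722074   1.23314097]
```

View pics/c5.png

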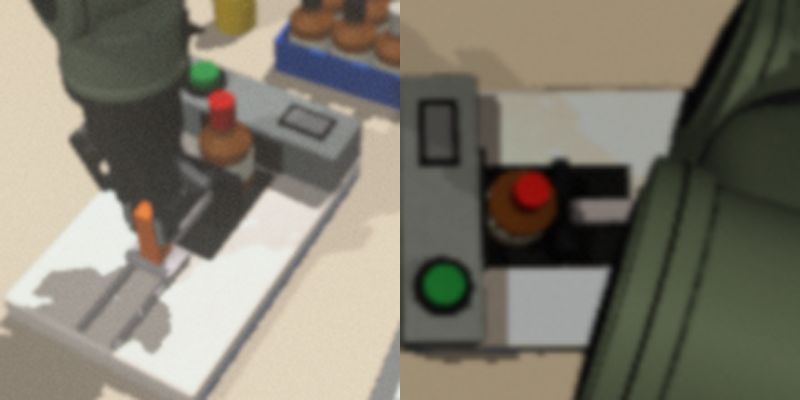

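The bottle is clamped: 14.7 N with no further motion, upright against the fence, cap at (222,105) left. I let go, rise, shut the fingers and go above the switch.

>>> move_arm(
  moves=[
    [0, 0, 0, 0, 0, 0, 0.6],
    [0, 0, 0, 0, 0, 0, 0.5],
    [0, 0, 0, 0, 0, 0, 0.4],
    [0, 0, 0, 0, 0, 0, 0.4],
    [0, 0, -0.3, 0, 0, 0, 0.4],
    [0, 0, -0.7, 0, 0, 0, 0.4],
    [0, 0, -1, 0, 0, 0, 0.4],
    [0, 0, -1, 0, 0, 0, 0.4],
    [0, 0, -1, 0, 0, 0, 0.6],
    [0, 0, -0.6, 0, 0, 0, 0.8],
    [0, 0, 0, 0, 0, 0, 1],
    [0, 0, 0, 0, 0, 0, 1],
  ],
)

```text
clock: 21.75
eef_pos: [572.7, -199.8, 211.5]
eef_rot: [-0.0, 0.694, 0.72, -0.0]
wrist_force: [0.3, -0.2, -0.5]
width: -0.001
grip_force: 0.0
```

>>> move_arm(
  moves=[
    [0.4, -0.15, 0, 0, 0, 0, 1],
    [0.8, -0.27, 0, 0, 0, 0, 1],
    [0.95, -0.3, 0, 0, 0, 0, 1],
    [0.95, -0.3, 0, 0, 0, 0, 1],
    [0.95, -0.3, 0, 0, 0, 0, 1],
    [0.95, -0.3, 0, 0, 0, 0, 1],
    [0.6, -0.2, 0, 0, 0, 0, 1],
    [0.2, -0.1, 0, 0, 0, 0, 1],
    [0, 0, 0, 0, 0, 0, 1],
    [0, 0, 0, 0, 0, 0, 1],
    [0, 0, 0, 0, 0, 0, 1],
  ],
)

```text
clock: 23.12
eef_pos: [509.2, -28.8, 211.9]
eef_rot: [0.0, 0.695, 0.719, -0.0]
wrist_force: [-0.9, 0.2, 0.5]
width: 0.0
grip_force: 0.0
```

```bash
python3 - <<'E'
from h import *
st=env.read_state(); print(st["clock"],st["eef_pos"],st["width"]); d=np.array([509,-30.3,98])-st["eef_pos"]; print((rot(st["eef_rot"]).T@d)/30)
E
```

```text
23.125 [509.22366842 -28.78760146 211.8882014 ] 7.434075683423443e-05
[-0.048878   -0.00905534  3.79628998]
```

>>> move_arm(
  moves=[
    [-0.05, 0, 0.4, 0, 0, 0, 1],
    [0, 0, 0.8, 0, 0, 0, 1],
    [0, 0, 0.9, 0, 0, 0, 1],
    [0, 0, 0.7, 0, 0, 0, 1],
    [0, 0, 0.4, 0, 0, 0, 1],
    [0, 0, 0.3, 0, 0, 0, 1],
    [0, 0, 0.1, 0, 0, 0, 1],
    [0, 0, 0, 0, 0, 0, 1],
  ],
)

```text
clock: 24.12
eef_pos: [509.3, -29.7, 104.2]
eef_rot: [0.0, 0.694, 0.72, 0.0]
wrist_force: [-0.4, 0.5, 1.3]
width: 0.001
grip_force: 0.0
```

>>> move_arm(
  moves=[
    [0, 0, 0.06, 0, 0, 0, 1],
    [0, 0, 0.06, 0, 0, 0, 1],
    [0, 0, 0.06, 0, 0, 0, 1],
    [0, 0, 0.05, 0, 0, 0, 1],
    [0, 0, 0.05, 0, 0, 0, 1],
    [0, 0, 0, 0, 0, 0, 1],
  ],
)

```text
clock: 24.88
eef_pos: [509.1, -29.7, 95.4]
eef_rot: [-0.0, 0.694, 0.72, -0.0]
wrist_force: [0.9, 0.9, -0.1]
width: 0.005
grip_force: 0.0
```

>>> move_arm(
  moves=[
    [0, 0, 0.04, 0, 0, 0, 1],
    [0, 0, 0.04, 0, 0, 0, 1],
    [0, 0, 0.03, 0, 0, 0, 1],
    [0, 0, 0, 0, 0, 0, 1],
  ],
)

```text
clock: 25.38
eef_pos: [509.1, -29.6, 92.2]
eef_rot: [-0.0, 0.694, 0.72, -0.0]
wrist_force: [0.7, 0.2, 0.1]
width: -0.0
grip_force: 0.0
```

>>> move_arm(
  moves=[
    [0, 0, 0.02, 0, 0, 0, 1],
    [0, 0, 0.02, 0, 0, 0, 1],
    [0, 0, 0, 0, 0, 0, 1],
  ],
)

```text
clock: 25.75
eef_pos: [509.3, -29.7, 91.9]
eef_rot: [0.0, 0.694, 0.72, 0.0]
wrist_force: [-4.3, 0.4, 22.0]
width: 0.004
grip_force: 10.9
```

It bottomed out at z ≈ 92 with 22 N, so the switch is fully down. I retreat and check.

>>> move_arm(
  moves=[
    [0, 0, -0.3, 0, 0, 0, 1],
    [0, 0, -0.8, 0, 0, 0, 1],
    [0, 0, -1, 0, 0, 0, 1],
    [0, 0, -1, 0, 0, 0, 1],
    [0, 0, -0.6, 0, 0, 0, 1],
    [0, 0, 0, 0, 0, 0, 1],
    [0, 0, 0, 0, 0, 0, 1],
  ],
)

```text
clock: 26.62
eef_pos: [508.9, -29.6, 201.5]
eef_rot: [-0.0, 0.694, 0.72, -0.0]
wrist_force: [0.2, -0.6, -0.3]
width: -0.002
grip_force: 0.0
```

```bash
python3 - <<'E'
from h import *
st=env.read_state(); b=eyes.camera("scene"); w=eyes.camera("wrist"); print(st["clock"],st["eef_pos"],st["wrist_force"])
b0=np.load("scene.npy")
for im in(b0,b):
    m=cv2.inRange(cv2.cvtColor(im,cv2.COLOR_RGB2HSV),(50,100,60),(80,255,255))[190:230,255:300]; ys,xs=np.nonzero(m); print(xs.mean()+255,ys.mean()+190,len(xs))
c=cam("scene"); print(proj(c,[509,-30,98]),proj(c,[509,-30,92]))
save("pics/f.png",np.hstack([cv2.resize(b[120:350,190:420],(400,400),interpolation=cv2.INTER_CUBIC),w[:,200:600]]))
E
```

```text
26.625 [508.91627812 -29.60837548 201.53332846] [ 0.19116119 -0.63375511 -0.26904864]
276.44615384615383 210.24615384615385 65
276.6388888888889 211.84722222222223 72
[276.20813323 209.59220919] [276.39296722 211.51111531]
```

View pics/f.png

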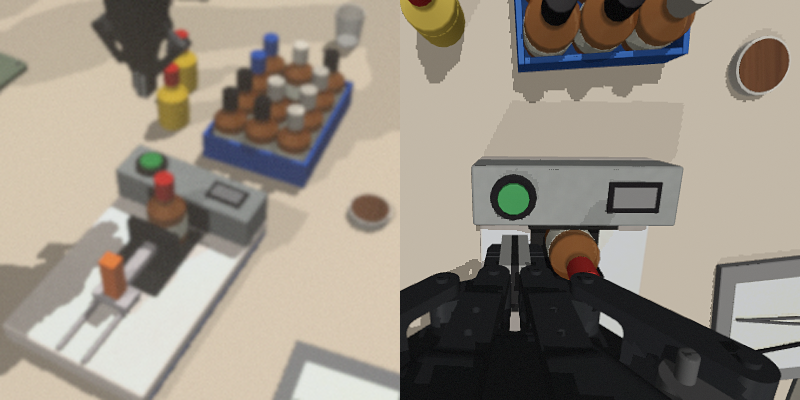

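The switch stays down, its blob 1.6 px lower where 6 mm predicts 1.9. The bottle is upright at (168,200), clamped between jaw and fence, and the other bottles, beaker (348,25) and dish (370,210) are undisturbed.

```bash
python3 -c "
from cell import workorder
print(workorder.hand_in())"
```

```text
the job is handed in; nothing more can be done
None
```

The job is handed in at about 27 s: the red-capped bottle stands upright on the mat, clamped against the fence, the green switch was pressed after that and stays down, and the camera check showed the other bottles, beaker and dish undisturbed.

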